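# Set the filter selector to the cross and trigger a reading

## Robot

A 7-joint arm with a two-finger parallel gripper is mounted at the origin on a cart in front of the work surface, level with it; the furniture and walls round the work are solid. World frame = base frame: x ahead of the robot, y to its left, z up, the work surface at z = 0. Lengths are in m, angles in rad, forces in N, time in s.
With the tool pointing down it reaches from about 0.4 to 0.9 m from the base axis. Payload 5.5 kg.
Tool frame: the origin (TCP) lies midway between the tips of the shut fingers; the grasp point (between the pads) lies env.tcp_to_grasp behind it (env.tcp_to_grasp is the distance from the TCP to the grasp point, in m); z points along the fingers, y is the direction in which the jaws open and shut (so a half turn about z gives the same grasp; the last joint's range is limited). The gripper opens to 92 mm and grips with 3 to 60 N. Pads are 19 mm wide; open, the fingers measure 130 mm over their backs; the gripper's body (75 mm by 190 mm) begins 47 mm behind the grasp point.
Start: joints at [1.381, 0.501, -0.427, 1.55, 0.221, 1.138, -0.21], TCP at [0.284, -0.584, 0.227] pointing down, gripper open.
Joint ranges: [-2.88, 2.88], [-0.31, 2.03], [-1.54, 1.56], [0.2, 2.42], [-1.41, 4.55], [0.19, 2.02], [-2.57, 2.57]. Speed limits (rad/s): [2.57, 2.57, 3.14, 3.14, 3.14, 3.14, 3.14].

## Interface

Orientations are given as a 3x3 rotation matrix whose columns are the frame's x, y, z axes.
In Python, from rig import env, eyes gives the robot as it stands.
- The arm moves only by the tool play_rows, never from a script. Its argument "moves" is a list of rows, each a list of 6 numbers: the shift along the tool's x, y, z in m, then the turn, a rotation vector about the tool's x, y, z in degrees. A call has 1 to 5 rows; each row shifts and turns the commanded pose from where the row before left it, along the tool's axes as they then stand; what a row does not reach is not made up. A row lasts 1/8 s, in which the tool goes at most 62.5 mm and 10.7 degrees, less where a joint would pass 70% of its speed; a pose out of reach is approached as far as the arm can. A call is refused whole if a number of a shift passes 0.0625 or a number of a turn 10.7, either way. A call with a gripper value outside its range is refused whole. "grip" is the closure, from 0 (fully open) to 1 (shut), set as the call begins (left out, the last holds). The fingers move at their own pace and stop on an object; "grip_force" is the grip in N (left out, the last holds). Time passes only in rows, so rows that do not move let the fingers close. It gives the time, the measured TCP pose, the force and the opening at its end, in the units of the state.
- env.read_state(): the state, without advancing time (a new reading comes with each control period).
- eyes.snapshot(name): name is "scene" or "top" or "wrist"; returns a dict with "frame" (480x640x3 uint8, red, green, blue), "K" (3x3 intrinsics, pixels), "eye" and "orientation" of the camera in the world. Camera axes: x right, y down, z forward; pixel columns grow to the right and rows downward; lengths in m; the calibration is good to about 2 mm. A picture is of the moment at which its call begins. There is no depth.
- env.sign_off(): hands the job in, once; it reports no verdict.
The state is a dict: "time_s": time; "qpos": joint angles; "qd": joint speeds; "joint_torque": joint torques, N m; "position": TCP position; "orientation": TCP orientation; "force": force on the tool from outside, world axes, zero at the start; "ft_torque": the same for the moment, N m; "gripper_width": finger opening in m.
Only numpy, scipy, OpenCV 4.12 (cv2) and the standard library are available. Lean on these libraries where they do the work, as an engineer would, in place of code of your own. Each camera call takes 0.05 s, during which the arm holds its last target. There are 200 camera calls.

## Task

Push the dial's tab sideways with the fingertips, without gripping it, until it points straight at the round marker with the cross. Then press the white read key beside the dial fully down and let it come back up; do not press it while the dial points anywhere else. Leave the pots, bottle, timer and carton standing where they are.

Things in the scene. Friction and masses are not known exactly. Their poses are not given: they have to be found in the camera images.
- selector: Grey round instrument base, fixed to the bench, 156 mm across, 40 mm high; a 50 mm wide ear reaches 140 mm from the centre to its -y side and carries the read key. Origin: on the dial's axis, on the bench; z up; its -x side faces the robot, turned up to 0.25 rad.
- dial (a joint): Angle (rad) of the black dial, a disc 92 mm across, top 50 mm above the bench. 0: the tab points to the base's -x, between the markers; positive: anticlockwise from above, towards the base's -y side (the key). Stops at -1.95 and 1.95, no detents, stays where left. Friction 0.11 N m: some 3 N of sideways push on the tab. Starts within 0.25 of 0.
- dial_axis (a point): Point on the dial's axis, on top of the disc, 50 mm above the bench. A steel hub of 24 mm diameter rises 3 mm above it.
- tab_mid (a point): Middle of the dial's tab: a black upright plate on the disc, along the radius from 18 to 50 mm from the axis, 14 mm thick, standing 28 mm above the disc (78 mm above the bench), with an 8 mm thick ridge 6 mm higher on top. The point is 34 mm from the axis, 66 mm above the bench. It must not be gripped from both sides at once.
- aim (a point): The point straight ahead of the tab, 62 mm from the axis at the markers' height; lies over the centre of the marker that the tab points at.
- mark_cross: The marker disc with the black cross, origin at the centre of its underside, 40 mm above the bench. Six white discs, 25 mm across, 3 mm thick, lie fixed on the base 62 mm from the dial's axis, at 34, 62 and 90 degrees either side of the base's -x, in changing order; the others bear a filled square, a ring, one bar, two bars, a small dot.
- read_key (a joint): Travel (m) of the white round read key, 30 mm across, pressed straight down: 0 up, 0.006 fully down; spring, about 4 N at the bottom. It counts as pressed from 0.0045.
- read_key_top (a point): Centre of the read key's flat top, 61 mm above the bench at rest, on the ear 112 mm to the base's -y side and 30 mm to the -x side of the dial's axis. The black collar round it (46 mm across) is 10 mm lower, 51 mm above the bench.
- pot_a: Specimen pot with yellow lid, 51 mm across, 62 mm high, loose, beside the base at its +y side. Origin: centre of its underside.
- pot_b: Another such pot, loose, to the right of the base. Origin: centre of its underside.
- dropper: Small white bottle, 23 mm across, 82 mm high, loose, beside the base at its +y side towards the back. Origin: centre of its underside.
- bench_timer: Bench timer, 24 x 66 x 66 mm, loose, at the back between microscope and big carton. Origin: centre of its underside.
- white_pot: White lidded pot, 59 mm across, 100 mm high, loose, behind the base between microscope and centrifuge. Origin: centre of its underside.
- carton_a: Small carton, 43 x 67 x 99 mm, loose, on the right. Origin: centre of its underside.

How it is judged:
By the outcome, as a careful person would: the job done as asked, in the order asked, and still so for the second after the job is handed in, with the robot touching nothing.
It also fails if it takes over 45 s, if anything falls off the work surface, if the arm or the gripper's body presses on something with over 40 N, if the wrist force passes 120 N, or if a joint passes its speed limit or range.

## Working session

There is one attempt and no reset: what is moved stays moved. The work goes in short steps, Python scripts to look and compute and a tool call to move; the robot and the scene stay as the last step left them, time stands still between calls to the robot, and variables do not carry over. Pictures are saved under pics/ and viewed, about 8 in all and at most 12, crops included, and the job is handed in when it is done.

Besides the shell and the picture viewer there is one more tool, called after "Call:" as name([rows], argument=value, ...), one row to a line, values as JSON. play_rows: Moves the arm, as the interface text tells. Its arguments: {"type":"object","properties":{"moves":{"type":"array"},"grip":{"type":"number"},"grip_force":{"type":"number"}},"required":["moves"]}

```bash
mkdir -p pics; ls; python3 - <<'E'
from rig import env, eyes
import cv2, numpy as np
for n in ["top","scene"]:
    s=eyes.snapshot(n); cv2.imwrite(f"pics/{n}0.png",s["frame"][:,:,::-1]); np.savez(f"pics/{n}0.npz",**s)
    print(n,s["K"].tolist(),s["eye"],s["orientation"].tolist())
print(env.tcp_to_grasp, env.read_state())
E
```

```text
pics
top [[562.3561857459882, 0.0, 324.31369251337503], [0.0, 562.3561857459882, 240.37137585741036], [0.0, 0.0, 1.0]] [0.3656994  0.14419884 1.6364638 ] [[0.0036985551176875534, -0.9855202401947107, 0.1695174824512236], [-0.9998796566855088, -0.006198645169719047, -0.014221425544890694], [0.015066281442691084, -0.16944448342929133, -0.9854245654533229]]
scene [[484.5737456890274, 0.0, 323.23588970681783], [0.0, 484.5737456890274, 241.17074551164401], [0.0, 0.0, 1.0]] [0.02756842 0.87343851 0.68739235] [[-0.7752061520932332, -0.3517190067804502, 0.5247372314084228], [-0.6315877597942235, 0.41530351837091983, -0.6546906821597884], [0.01234193805352268, -0.8389378569942523, -0.544087261996616]]
0.0188 {'time_s': 0.1, 'qpos': array([ 1.38118192,  0.50177948, -0.42678202,  1.55132425,  0.22075712,
        1.13831176, -0.21030142]), 'qd': array([ 0.00070801, -0.0025119 , -0.00126377, -0.00369488,  0.00121947,
       -0.00024467,  0.00036678]), 'joint_torque': array([-1.12621119e-02, -5.67874432e+01, -5.83831251e+00, -2.79916763e+01,
       -6.89420267e-02,  2.39740068e-02,  6.17113460e-05]), 'position': array([ 0.28406035, -0.58394311,  0.22577272]), 'orientation': array([[ 8.99218371e-01,  4.37499531e-01, -6.94075949e-04],
       [ 4.37500072e-01, -8.99216878e-01,  1.64127041e-03],
       [ 9.39302282e-05, -1.77951878e-03, -9.99998412e-01]]), 'force': array([ 0.69014936, -0.15611025,  0.46342368]), 'ft_torque': array([ 0.00287814, -0.02442466,  0.0669517 ]), 'gripper_width': 0.09187471337137781}
```

View pics/top0.png

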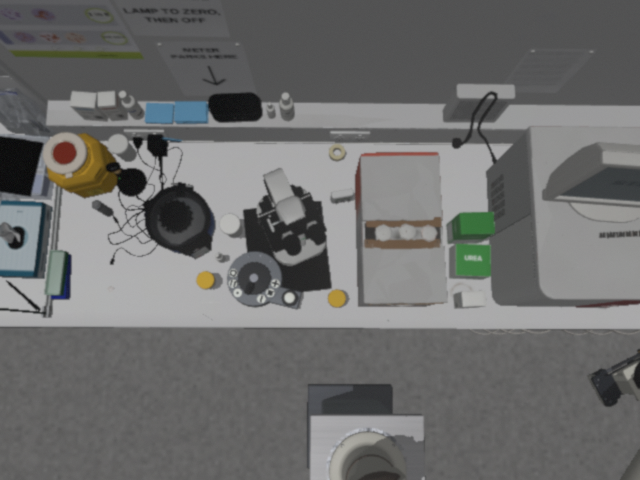

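View pics/scene0.png

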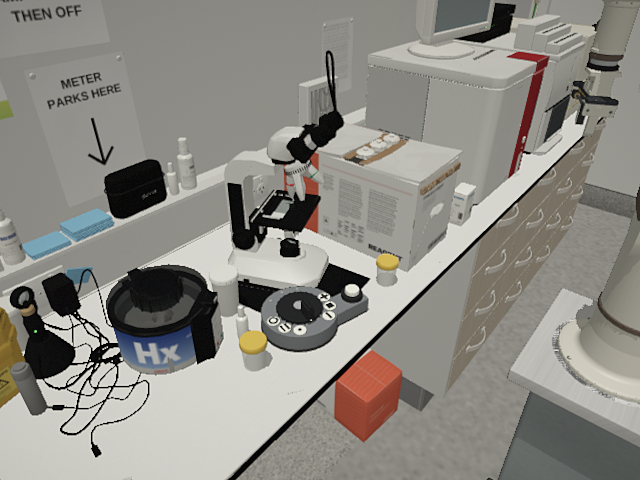

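The top view shows the selector at about (254,278), the key at (290,298), and pots at (206,280) and (337,298). In the scene view the selector is at (300,315) and the key at (352,292). I'll enlarge both.

```bash
cat > h.py <<'E'
import numpy as np, cv2
from rig import env, eyes
def snap(n,tag):
    s=eyes.snapshot(n); np.savez(f"pics/{tag}.npz",**s); cv2.imwrite(f"pics/{tag}.png",s["frame"][:,:,::-1]); return s
def ray(s,uv,z):
    d=s["orientation"]@np.linalg.inv(s["K"])@np.array([uv[0],uv[1],1.]); e=s["eye"]
    return e+d*(z-e[2])/d[2]
def proj(s,p):
    c=s["K"]@(s["orientation"].T@(np.array(p)-s["eye"])); return c[:2]/c[2]
E
python3 - <<'E'
from h import *
t=np.load("pics/top0.npz"); c=np.load("pics/scene0.npz")
a=cv2.resize(t["frame"][245:315,220:310],None,fx=6,fy=6,interpolation=cv2.INTER_CUBIC)
b=cv2.resize(c["frame"][275:355,255:375],None,fx=4.5,fy=4.5,interpolation=cv2.INTER_CUBIC)
im=np.zeros((420,800,3),np.uint8)
a=a[:, :]; a=cv2.resize(a,(400,311)); b=cv2.resize(b,(400,267))
im[:311,:400]=a; im[:267,400:]=b
cv2.imwrite("pics/z0.png",im[:,:,::-1])
print("key",ray(t,(290,298),.061),"c",ray(t,(253.5,278),.053), ray(t,(206,280),.062), ray(t,(337,298),.062))
E
```

```text
key [0.47290379 0.21664374 0.061     ] c [0.5291866  0.32063027 0.053     ] [0.52194561 0.45216562 0.062     ] [0.47345582 0.08543711 0.062     ]
```

View pics/z0.png

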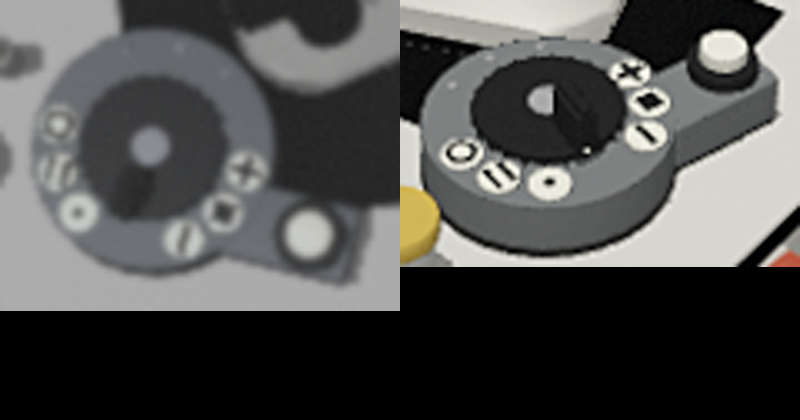

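The cross is the marker at +90°, on the key side. The tab points roughly at the base's -x. Next I'll refine the geometry and check the microscope and carton clearances.

```bash
python3 - <<'E'
from h import *
t=np.load("pics/top0.npz"); c=np.load("pics/scene0.npz")
def tri(a,b):
    A=[];B=[]
    da=t["orientation"]@np.linalg.inv(t["K"])@[*a,1]; db=c["orientation"]@np.linalg.inv(c["K"])@[*b,1]
    s,_,_,_=np.linalg.lstsq(np.stack([da,-db],1),c["eye"]-t["eye"],rcond=None)
    p=t["eye"]+s[0]*da; q=c["eye"]+s[1]*db
    return ((p+q)/2).round(3), round(np.linalg.norm(p-q),3)
for top in [(290,243),(312,240),(265,225),(283,190)]: print("eyep",top,tri(top,(335,122)),tri(top,(285,245)))
print("head",tri((290,210),(300,140)),tri((272,180),(300,140)))
print("carton",tri((447,305),(462,152)),tri((358,305),(408,193)))
# marks in the top view
f=t["frame"].astype(int); m=((f.min(2)>165)).astype(np.uint8); m[:255]=0;m[310:]=0;m[:,:225]=0;m[:,305:]=0
g=cv2.resize(t["frame"][245:315,220:310],None,fx=4,fy=4,interpolation=cv2.INTER_CUBIC)
mm=(g.min(2)>150).astype(np.uint8)
n,l,st,ce=cv2.connectedComponentsWithStats(mm)
for i in range(1,n):
    if 60<st[i,4]<1500:
        uv=(ce[i]+.5)/4-.5+[220,245]; print(st[i,4],uv.round(1),ray(t,uv,.043).round(4)[:2],ray(t,uv,.061).round(4)[:2])
E
```

```text
eyep (290, 243) (array([0.563, 0.196, 0.39 ]), np.float64(0.025)) (array([0.634, 0.226, 0.1  ]), np.float64(0.03))
eyep (312, 240) (array([0.582, 0.153, 0.372]), np.float64(0.003)) (array([0.662, 0.176, 0.061]), np.float64(0.061))
eyep (265, 225) (array([0.573, 0.234, 0.407]), np.float64(0.089)) (array([0.646, 0.27 , 0.126]), np.float64(0.05))
eyep (283, 190) (array([0.637, 0.185, 0.388]), np.float64(0.134)) (array([0.737, 0.212, 0.067]), np.float64(0.103))
head (array([0.65 , 0.198, 0.335]), np.float64(0.029)) (array([0.685, 0.218, 0.345]), np.float64(0.111))
carton (array([ 0.448, -0.179,  0.242]), np.float64(0.006)) (array([0.454, 0.043, 0.217]), np.float64(0.019))
76 [283.5 260.3] [0.5814 0.2376] [0.5789 0.2365]
133 [232.7 272.5] [0.5455 0.3812] [0.5435 0.3785]
286 [232.3 283.5] [0.5142 0.3812] [0.5125 0.3786]
95 [273.2 280.2] [0.5241 0.2659] [0.5223 0.2645]
98 [229.1 282.7] [0.5166 0.3904] [0.5149 0.3877]
76 [277.9 281.6] [0.5203 0.2524] [0.5186 0.2512]
87 [272.1 284.6] [0.5118 0.2687] [0.5101 0.2673]
113 [276.2 286. ] [0.5077 0.2571] [0.5061 0.2559]
907 [237.1 292.4] [0.4892 0.3668] [0.4878 0.3643]
86 [271.  289.2] [0.4987 0.2716] [0.4972 0.2702]
99 [266.4 291.8] [0.4914 0.2844] [0.49   0.2828]
193 [270.4 295. ] [0.4823 0.2729] [0.481  0.2715]
1170 [288.9 297.3] [0.476  0.2205] [0.4747 0.2196]
339 [258.5 298. ] [0.4737 0.3062] [0.4725 0.3044]
314 [263.3 299. ] [0.4711 0.2928] [0.4699 0.2911]
```

Call:
play_rows([
  [0.028,-0.0486,-0.02,0,0,0],
  [0.028,-0.0486,-0.02,0,0,0],
  [0.028,-0.0486,-0.02,0,0,0],
  [0.028,-0.0486,-0.02,0,0,0],
  [0.028,-0.0486,-0.02,0,0,0],
], grip=1)

```text
time_s: 0.72
position: [0.3038, -0.3027, 0.327]
orientation: [[0.899, 0.438, -0.0], [0.438, -0.899, 0.0], [-0.0, -0.0, -1.0]]
force: [0.8, -0.2, 1.2]
gripper_width: 0.0463
```

Call:
play_rows([
  [0.0434,-0.0344,0,0,0,0],
  [0.0434,-0.0344,0,0,0,0],
  [0.0434,-0.0344,0,0,0,0],
  [0.0434,-0.0344,0,0,0,0],
  [0.0434,-0.0344,0,0,0,0],
])

```text
time_s: 1.35
position: [0.4241, -0.0535, 0.3267]
orientation: [[0.899, 0.437, 0.0], [0.437, -0.899, -0.001], [-0.0, 0.001, -1.0]]
force: [1.2, -1.0, -0.3]
gripper_width: 0.0011
```

Call:
play_rows([
  [0.0262,-0.054,0,0,0,0],
  [0.0262,-0.054,0,0,0,0],
  [0.0262,-0.054,0,0,0,0],
  [0.0262,-0.054,0,0,0,0],
  [0.0262,-0.054,0,0,0,0],
])

```text
time_s: 1.98
position: [0.4237, 0.2461, 0.3267]
orientation: [[0.9, 0.436, 0.001], [0.436, -0.9, -0.001], [0.0, 0.001, -1.0]]
force: [1.0, -0.1, 0.7]
gripper_width: 0.0004
```

Call:
play_rows([
  [0.02,-0.04,0,0,0,-10],
  [0,0,0,0,0,-10],
  [0,0,0,0,0,-10],
  [0,0,0,0,0,-10],
  [0,0,0,0,0,-6],
])

```text
time_s: 2.6
position: [0.4238, 0.2895, 0.3263]
orientation: [[0.306, 0.952, -0.001], [0.952, -0.306, -0.0], [-0.001, -0.001, -1.0]]
force: [-0.0, 0.5, -0.3]
gripper_width: 0.0007
```

```bash
python3 - <<'E'
from h import *
s=snap("wrist","w1"); print(s["eye"],s["orientation"].round(3).tolist()); print(env.read_state()["qpos"].round(2))
print(proj(s,(.529,.3206,.053)),proj(s,(.516,.261,.043)))
E
```

```text
[0.44970047 0.36822386 0.48416145] [[0.952, -0.291, -0.093], [-0.306, -0.907, -0.289], [-0.0, 0.303, -0.953]]
[ 0.43  0.44 -1.39  1.75  0.44  1.34 -1.36]
[395.88453064 146.08967566] [395.7281246  196.66261949]
```

View pics/w1.png

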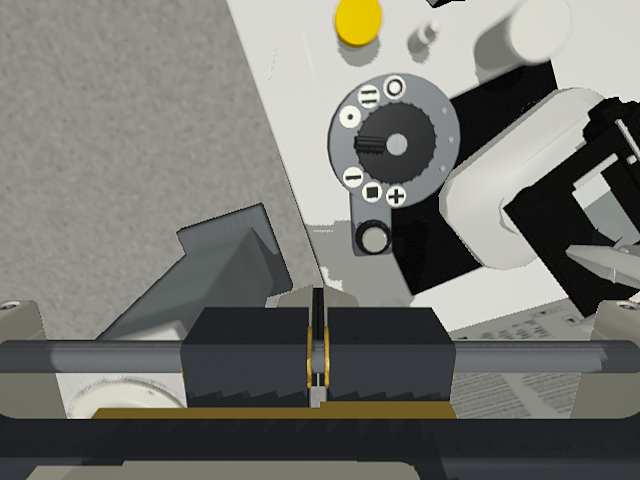

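Wrist view: hub at about (397,145), cross at (396,195), dot at (350,117), key at (374,237) and the tab pointing left at (370,145). I'll fit the base pose from these.

```bash
cat >> h.py <<'E'
from scipy.optimize import least_squares
def fitbase(s,x0):
    """match white blobs (filled contours) to six markers + key; returns x,y,yaw"""
    f=s["frame"]; hsv=cv2.cvtColor(f,cv2.COLOR_RGB2HSV)
    m=((f.min(2)>185)&(hsv[...,1]<40)).astype(np.uint8)
    cs,_=cv2.findContours(m,cv2.RETR_EXTERNAL,cv2.CHAIN_APPROX_NONE)
    pts=[(np.array(cv2.minEnclosingCircle(c)[0]),cv2.contourArea(cv2.convexHull(c))) for c in cs]
    pts=[p for p,a in pts if a>100]
    M=[(-.062*np.cos(a),-.062*np.sin(a),.043) for a in np.radians([34,62,90,-34,-62,-90])]
    def W(x):
        c,n=np.cos(x[2]),np.sin(x[2]); return [np.array([x[0]+c*p[0]-n*p[1],x[1]+n*p[0]+c*p[1],p[2]]) for p in M]
    pr=[]
    for w in W(x0):
        u=proj(s,w); d=[np.linalg.norm(p-u) for p in pts]; i=int(np.argmin(d)); pr.append(pts[i] if d[i]<12 else None)
    r=lambda x: np.concatenate([(ray(s,p,.043)-w)[:2] for p,w in zip(pr,W(x)) if p is not None])
    q=least_squares(r,x0,loss="soft_l1",f_scale=.001); print("n",sum(p is not None for p in pr),"fit",q.x.round(4),"res mm",(r(q.x)*1000).round(1)); return q.x
E
python3 - <<'E'
from h import *
s=np.load("pics/w1.npz"); x=fitbase(s,(.528,.3206,-.233))
print("hub",ray(s,(397,145),.053))
f=s["frame"][70:260,310:480]; cv2.imwrite("pics/w1z.png",cv2.resize(f,None,fx=3,fy=3,interpolation=cv2.INTER_CUBIC)[:,:,::-1])
t=np.load("pics/top0.npz")
E
```

```text
n 6 fit [ 0.5302  0.3228 -0.2287] res mm [ 0.2 -0.3 -0.2  0.2 -0.1  0.   0.  -0.   0.2  0.2 -0.2 -0. ]
hub [0.53051952 0.32138846 0.053     ]
```

View pics/w1z.png

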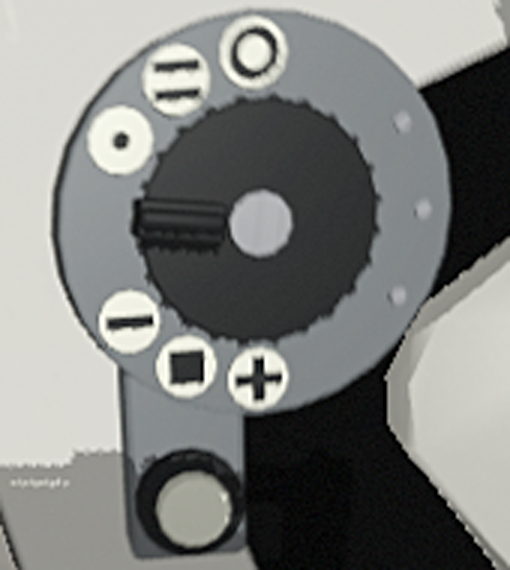

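```bash
python3 - <<'E'
from h import *
s=np.load("pics/w1.npz")
for p in [(505,208),(447,200),(540,265),(590,105)]:
    print(p,[ray(s,p,z).round(3)[:2].tolist() for z in (.03,.1,.15,.2,.25)])
a=ray(s,(357.7,140),.084); b=ray(s,(385,141.7),.084); ax=np.array([.5302,.3228])
for p in (a,b): d=p[:2]-ax; print(p,np.linalg.norm(d),np.degrees(np.arctan2(d[1],d[0])))
d=a-b; print(np.degrees(np.arctan2(d[1],d[0])))
c=np.load("pics/scene0.npz")
f=c["frame"][120:320,190:390]; w=s["frame"][60:300,420:640]
im=np.hstack([cv2.resize(f,(400,400)),cv2.resize(w,(400,436))[:400]]); cv2.imwrite("pics/mic.png",im[:,:,::-1])
E
```

```text
(505, 208) [[0.647, 0.201], [0.617, 0.227], [0.595, 0.245], [0.573, 0.264], [0.552, 0.282]]
(447, 200) [[0.579, 0.234], [0.559, 0.254], [0.545, 0.269], [0.531, 0.284], [0.516, 0.299]]
(540, 265) [[0.68, 0.108], [0.645, 0.148], [0.619, 0.177], [0.594, 0.206], [0.568, 0.234]]
(590, 105) [[0.762, 0.294], [0.714, 0.305], [0.679, 0.313], [0.645, 0.322], [0.611, 0.33]]
[0.48610012 0.34256225 0.084     ] 0.04832541768707935 155.86167070158663
[0.51334738 0.33197883 0.084     ] 0.01919014612681677 151.42494258587172
158.77277414633738
```

View pics/mic.png

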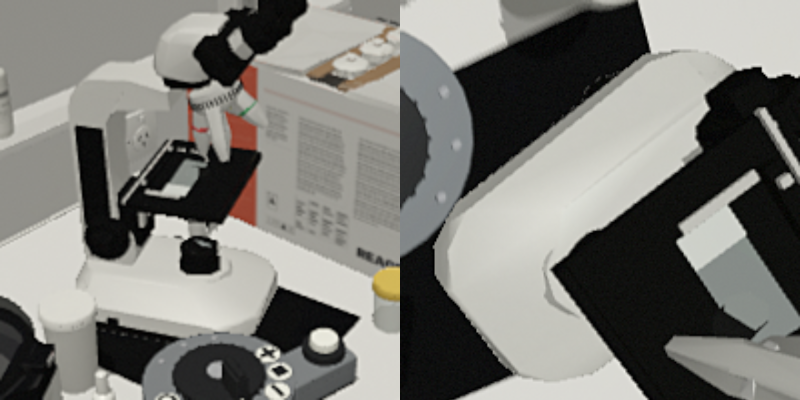

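```bash
python3 - <<'E'
from h import *
t=np.load("pics/w1.npz"); c=np.load("pics/scene0.npz")
def tri(a,b):
    da=t["orientation"]@np.linalg.inv(t["K"])@[*a,1]; db=c["orientation"]@np.linalg.inv(c["K"])@[*b,1]
    s,_,_,_=np.linalg.lstsq(np.stack([da,-db],1),c["eye"]-t["eye"],rcond=None)
    p=t["eye"]+s[0]*da; q=c["eye"]+s[1]*db
    return ((p+q)/2).round(3), round(np.linalg.norm(p-q),3)
print(tri((504,206),(297.5,231)),tri((504,206),(320,195)),tri((504,206),(253,222)))
E
```

```text
(array([0.587, 0.256, 0.172]), np.float64(0.004)) (array([0.52 , 0.292, 0.293]), np.float64(0.028)) (array([0.6  , 0.303, 0.211]), np.float64(0.092))
```

Call:
play_rows([
  [0,0,0,0,0,-8.6],
  [0,0,0,0,0,-8.6],
  [0,0,0,0,0,-8.6],
  [0,0,0,0,0,-8.6],
  [0,0,0,0,0,-8.6],
])

```text
time_s: 3.28
position: [0.4239, 0.2894, 0.3264]
orientation: [[-0.424, 0.905, -0.001], [0.905, 0.424, -0.0], [-0.0, -0.001, -1.0]]
force: [-0.4, 0.3, -0.4]
gripper_width: 0.0004
```

```bash
python3 - <<'E'
from h import *
print(env.read_state()["qpos"].round(2), env.read_state()["position"])
E
```

```text
[ 0.46  0.53 -1.5   1.74  0.54  1.38 -0.7 ] [0.4239204  0.28944541 0.32639826]
```

Call:
play_rows([
  [0.0113,0.0395,0.02,0,0,0],
  [0.0113,0.0395,0.04,0,0,0],
  [0.0113,0.0395,0.04,0,0,0],
  [0,0,0.06,0,0,0],
  [0,0,0.05,0,0,0],
])

```text
time_s: 3.9
position: [0.5167, 0.3701, 0.1138]
orientation: [[-0.42, 0.907, -0.002], [0.907, 0.42, -0.001], [-0.0, -0.002, -1.0]]
force: [1.0, -0.1, -0.2]
gripper_width: 0.0006
```

```bash
python3 - <<'E'
from h import *
s=snap("wrist","w2"); t=snap("scene","s2"); print(env.read_state()["qpos"].round(2), env.read_state()["position"])
im=np.hstack([cv2.resize(s["frame"],(400,300)),cv2.resize(t["frame"][180:360,200:440],(400,300))]); cv2.imwrite("pics/c2.png",im[:,:,::-1])
E
```

```text
[ 0.06  0.87 -1.11  1.67  0.84  1.17 -0.84] [0.51435251 0.36682477 0.11036167]
```

View pics/c2.png

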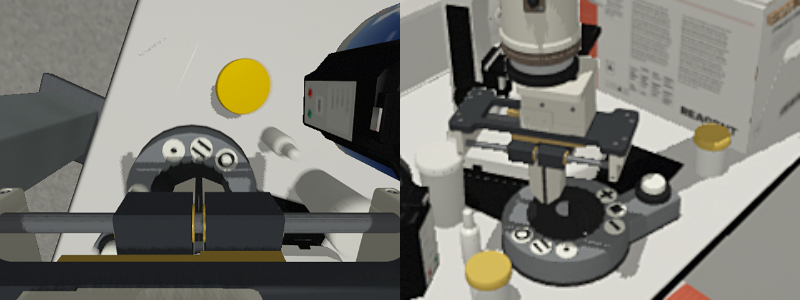

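Wrist and scene views: the fingers hang just on the +y side of the tab, clear of the pots and bottle. Descending.

Call:
play_rows([
  [0.004,0,0.01,0,0,0],
  [0,0,0.02,0,0,0],
  [0,0,0.016,0,0,0],
  [0,0,0.004,0,0,0],
  [0,0,0,0,0,0],
])

```text
time_s: 4.62
position: [0.5155, 0.374, 0.0667]
orientation: [[-0.422, 0.907, -0.0], [0.907, 0.422, -0.0], [-0.0, -0.0, -1.0]]
force: [0.2, 0.9, 0.2]
gripper_width: 0.0001
```

```bash
cat >> h.py <<'E'
AX=np.array([.5302,.3228])
def e(a): return np.array([np.cos(np.radians(a)),np.sin(np.radians(a))])
def centre(phi,th,rc,hx=.0095,hy=.019):
    d=phi+90 # push direction
    sup=hx*abs(e(th+90)@e(d))+hy*abs(e(th)@e(d))
    return AX+rc*e(phi)-(.007+sup)*e(d)
def rows(p,th,way):
    """way: list of (xy,th) -> tool rows"""
    out=[]
    for q,t in way:
        d=q-p; out.append([round(float(d@e(th+90)),4),round(float(d@e(th)),4),0,0,0,round(-(t-th),1)]); p,th=q,t
    return out
E
python3 - <<'E'
from h import *
st=env.read_state(); p=st["position"][:2]; th=np.degrees(np.arctan2(st["orientation"][1,1],st["orientation"][0,1])); print(p,th)
way=[]
for phi in [152,158,164,170,176,182,188,194,200,206,212,218,224,230,236,242,247]:
    t=th if phi<205 else phi-180
    rc=.030 if phi<200 else .034
    way.append((centre(phi,t,rc),t))
for r,w in zip(rows(p,th,way),way): print(r,w[0].round(4),round(w[1],1))
E
```

```text
[0.51548989 0.37398039] 24.936289729496153
[-0.0119, -0.0041, 0, 0, 0, np.float64(-0.0)] [0.5168 0.3615] 24.9
[-0.0001, -0.0047, 0, 0, 0, np.float64(-0.0)] [0.5126 0.3594] 24.9
[-0.0008, -0.0047, 0, 0, 0, np.float64(-0.0)] [0.5087 0.3567] 24.9
[-0.0015, -0.0047, 0, 0, 0, np.float64(-0.0)] [0.5051 0.3533] 24.9
[-0.0023, -0.0045, 0, 0, 0, np.float64(-0.0)] [0.502  0.3493] 24.9
[-0.0029, -0.0042, 0, 0, 0, np.float64(-0.0)] [0.4994 0.3449] 24.9
[-0.0036, -0.0038, 0, 0, 0, np.float64(-0.0)] [0.4975 0.34  ] 24.9
[-0.0042, -0.0033, 0, 0, 0, np.float64(-0.0)] [0.4963 0.3349] 24.9
[-0.0043, -0.0066, 0, 0, 0, np.float64(-0.0)] [0.4921 0.3282] 24.9
[-0.0051, -0.002, 0, 0, 0, np.float64(-1.1)] [0.4924 0.3227] 26
[-0.0036, -0.0015, 0, 0, 0, -6] [0.4926 0.3188] 32
[-0.0036, -0.0015, 0, 0, 0, -6] [0.4932 0.3149] 38
[-0.0036, -0.0015, 0, 0, 0, -6] [0.4943 0.3111] 44
[-0.0036, -0.0015, 0, 0, 0, -6] [0.4957 0.3074] 50
[-0.0036, -0.0015, 0, 0, 0, -6] [0.4975 0.3038] 56
[-0.0036, -0.0015, 0, 0, 0, -6] [0.4997 0.3005] 62
[-0.003, -0.0013, 0, 0, 0, -5] [0.5017 0.2979] 67
```

Call:
play_rows([
  [-0.012,-0.004,0.003,0,0,0],
  [0,-0.005,0,0,0,0],
  [-0.001,-0.005,0,0,0,0],
  [-0.0015,-0.0045,0,0,0,0],
  [-0.0025,-0.0045,0,0,0,0],
])

```text
time_s: 5.25
position: [0.5023, 0.3499, 0.0645]
orientation: [[-0.422, 0.907, 0.002], [0.907, 0.422, 0.002], [0.001, 0.003, -1.0]]
force: [3.9, 3.0, 0.6]
gripper_width: 0.0004
```

Call:
play_rows([
  [-0.003,-0.004,0,0,0,0],
  [-0.0035,-0.004,0,0,0,0],
  [-0.004,-0.0035,0,0,0,0],
  [-0.0045,-0.0065,0,0,0,0],
  [-0.005,-0.002,0,0,0,-1],
])

```text
time_s: 5.88
position: [0.491, 0.3219, 0.0635]
orientation: [[-0.439, 0.898, -0.001], [0.898, 0.439, -0.0], [0.0, -0.001, -1.0]]
force: [-0.3, 6.0, -0.7]
gripper_width: 0.0003
```

Call:
play_rows([
  [-0.0036,-0.0015,0,0,0,-6],
  [-0.0036,-0.0015,0,0,0,-6],
  [-0.0036,-0.0015,0,0,0,-6],
  [-0.0036,-0.0015,0,0,0,-6],
  [0,0,0,0,0,0],
])

```text
time_s: 6.5
position: [0.4941, 0.3059, 0.0631]
orientation: [[-0.765, 0.644, -0.003], [0.644, 0.765, -0.002], [0.001, -0.003, -1.0]]
force: [-2.3, 0.2, 1.4]
gripper_width: 0.0008
```

```bash
python3 - <<'E'
from h import *
s=snap("wrist","w3"); t=snap("scene","s3"); u=snap("top","t3"); st=env.read_state(); print(st["qpos"].round(2), st["position"],st["force"])
im=np.zeros((600,800,3),np.uint8); im[:300]=np.hstack([cv2.resize(s["frame"],(400,300)),cv2.resize(t["frame"][180:360,200:440],(400,300))])
im[300:,:400]=cv2.resize(u["frame"][240:315,210:310],(400,300)); im[300:,400:]=cv2.resize(t["frame"][265:355,245:365],(400,300)); cv2.imwrite("pics/c3.png",im[:,:,::-1])
E
```

```text
[ 0.2   0.92 -1.16  1.83  0.96  1.09 -0.47] [0.49425434 0.30617627 0.06307712] [-2.4312673   0.33675349 -0.42483854]
```

View pics/c3.png

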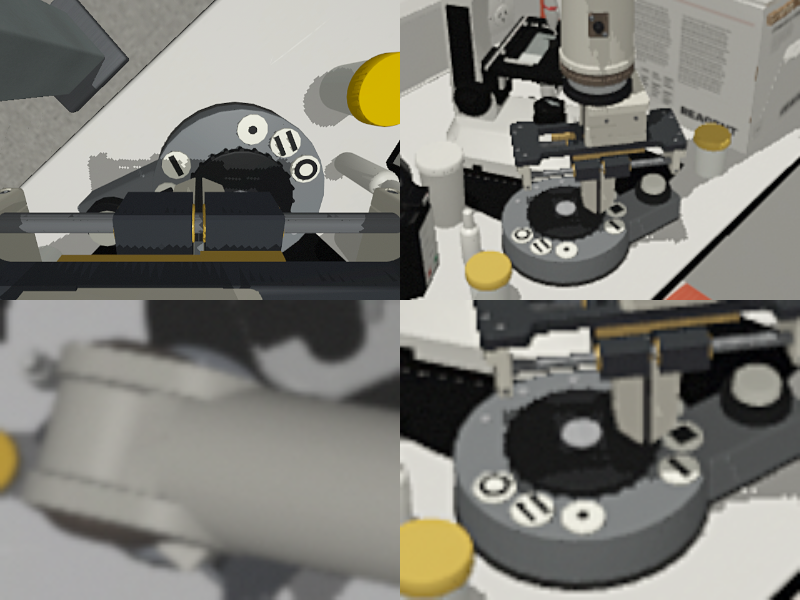

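Call:
play_rows([
  [-0.0036,-0.0015,0,0,0,-6],
  [-0.0036,-0.0015,0,0,0,-6],
  [-0.0036,-0.0015,0,0,0,-6],
  [-0.0024,-0.001,0,0,0,-4],
  [0,0,0,0,0,0],
])

```text
time_s: 7.28
position: [0.5028, 0.2946, 0.0631]
orientation: [[-0.95, 0.311, -0.002], [0.311, 0.95, -0.002], [0.001, -0.003, -1.0]]
force: [-3.7, -1.3, 0.3]
gripper_width: 0.0006
```

Call:
play_rows([
  [0.015,0,0,0,0,0],
  [0.015,0,-0.02,0,0,0],
  [0.02,0,-0.06,0,0,0],
  [0.02,0,-0.06,0,0,0],
  [0,0,-0.06,0,0,0],
])

```text
time_s: 7.9
position: [0.4346, 0.3187, 0.2655]
orientation: [[-0.952, 0.306, 0.002], [0.306, 0.952, -0.0], [-0.002, 0.0, -1.0]]
force: [2.4, -1.0, 0.5]
gripper_width: 0.0004
```

Call:
play_rows([
  [0,0,-0.06,0,0,10.5],
  [0,0,0,0,0,10.5],
  [0,0,0,0,0,10.5],
  [0,0,0,0,0,10.5],
  [0,0,0,0,0,10.5],
])

```text
time_s: 8.52
position: [0.4361, 0.3182, 0.3236]
orientation: [[-0.329, 0.944, 0.002], [0.944, 0.329, -0.0], [-0.001, 0.002, -1.0]]
force: [0.7, 0.9, -0.6]
gripper_width: -0.0002
```

Call:
play_rows([
  [0,0,0,0,0,10.5],
  [0,0,0,0,0,10.5],
  [0,0,0,0,0,10.5],
  [0,0,0,0,0,6],
  [0,0,0,0,0,0],
])

```text
time_s: 9.15
position: [0.4362, 0.3182, 0.3234]
orientation: [[0.307, 0.952, 0.002], [0.952, -0.307, -0.0], [0.0, 0.002, -1.0]]
force: [-0.1, -0.1, -0.4]
gripper_width: 0.0004
```

```bash
python3 - <<'E'
from h import *
s=snap("wrist","w4"); t=snap("scene","s4"); st=env.read_state(); print(st["qpos"].round(2), st["position"],st["orientation"].round(2).tolist())
x=fitbase(s,(.5302,.3228,-.2287))
u,v=proj(s,(*AX,.05)).astype(int); print(u,v)
z=s["frame"][max(v-70,0):v+70,u-80:u+80]; print(max(v-70,0),u-80)
im=np.zeros((600,800,3),np.uint8); h=cv2.resize(z,None,fx=5,fy=5,interpolation=cv2.INTER_CUBIC)[:600,:800]; im[:h.shape[0],:h.shape[1]]=h
cv2.imwrite("pics/c4.png",im[:,:,::-1])
E
```

```text
[ 0.23  0.39 -1.16  1.69  0.37  1.3  -1.31] [0.43669794 0.31786796 0.3229956 ] [[0.31, 0.95, 0.0], [0.95, -0.31, -0.0], [0.0, 0.0, -1.0]]
n 5 fit [ 0.5305  0.3217 -0.2432] res mm [ 0.1 -0.2  0.1  0.6 -0.3  0.1  0.  -0.2  0.1 -0.2]
391 171
101 311
```

View pics/c4.png

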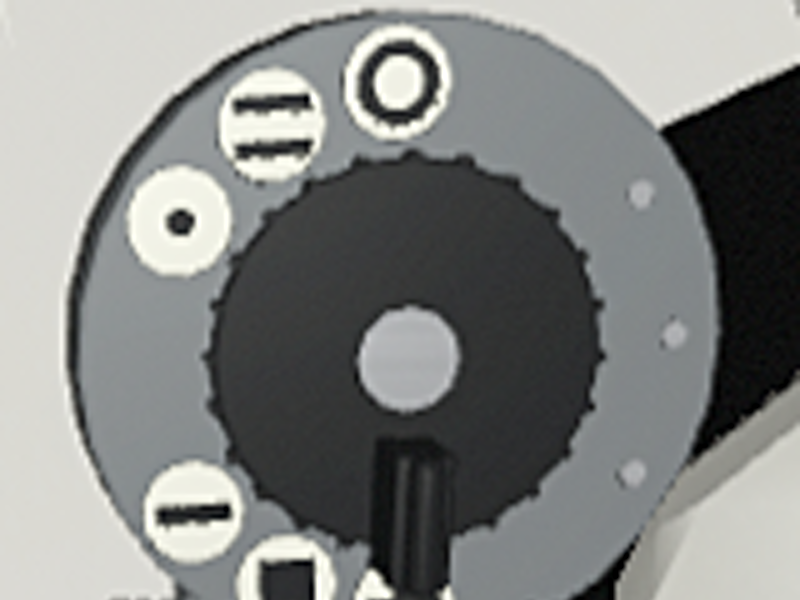

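The tab now lies nearly over the cross marker in the zoomed wrist view (ridge near crop x≈412, rows 450–590). Now I'll measure its angle.

```bash
python3 - <<'E'
from h import *
s=np.load("pics/w4.npz"); t=np.load("pics/s4.npz"); g=s["frame"].astype(int).sum(2)//3
for r in range(186,236,4): print(r,g[r,380:408].tolist())
for p in [(393.5,191),(393.0,219)]:
    q=ray(s,p,.084); print(q.round(4))
for phi in (251,257):
  print(phi,[proj(s,(*(AX+r*e(phi)),z)).round(1).tolist() for r,z in((.02,.084),(.05,.084))])
a=cv2.resize(s["frame"][140:250,340:450],(400,400),interpolation=cv2.INTER_CUBIC); b=cv2.resize(t["frame"][275:355,275:355],(400,400),interpolation=cv2.INTER_CUBIC)
cv2.imwrite("pics/c5.png",np.hstack([a,b])[:,:,::-1])
E
```

```text
186 [52, 50, 50, 51, 50, 50, 48, 51, 53, 50, 50, 49, 49, 51, 51, 49, 50, 50, 47, 50, 48, 48, 48, 49, 50, 47, 48, 47]
190 [48, 50, 48, 51, 51, 48, 24, 19, 22, 24, 25, 22, 23, 22, 23, 22, 22, 23, 19, 32, 43, 47, 49, 47, 47, 46, 47, 46]
194 [48, 51, 50, 50, 51, 37, 18, 20, 20, 18, 37, 65, 57, 24, 31, 45, 50, 38, 38, 31, 44, 39, 42, 46, 47, 45, 46, 47]
198 [49, 48, 48, 48, 51, 28, 19, 22, 19, 18, 45, 61, 39, 22, 38, 50, 65, 46, 36, 33, 39, 37, 48, 44, 45, 45, 47, 45]
202 [49, 47, 46, 46, 50, 29, 18, 17, 21, 16, 53, 59, 30, 20, 35, 53, 55, 41, 34, 33, 43, 35, 45, 45, 45, 43, 45, 46]
206 [45, 47, 47, 50, 48, 23, 18, 19, 18, 26, 55, 54, 27, 25, 38, 56, 49, 40, 33, 27, 40, 35, 41, 39, 28, 64, 80, 103]
210 [74, 109, 134, 128, 106, 38, 17, 18, 18, 34, 53, 45, 26, 32, 40, 57, 46, 35, 34, 24, 24, 121, 139, 135, 135, 135, 133, 133]
214 [134, 136, 136, 137, 89, 67, 19, 8, 8, 40, 51, 37, 22, 32, 38, 50, 40, 36, 33, 31, 35, 139, 138, 134, 134, 134, 134, 133]
218 [133, 129, 112, 238, 239, 237, 243, 226, 145, 70, 38, 32, 21, 31, 42, 45, 40, 29, 23, 31, 174, 142, 132, 133, 132, 134, 134, 133]
222 [133, 105, 244, 253, 124, 18, 30, 31, 37, 43, 49, 54, 56, 47, 36, 33, 30, 25, 14, 124, 248, 173, 129, 132, 134, 134, 132, 132]
226 [110, 130, 157, 235, 242, 240, 238, 238, 245, 226, 105, 29, 35, 75, 209, 237, 235, 238, 242, 224, 141, 127, 135, 136, 136, 134, 135, 137]
230 [81, 81, 82, 79, 75, 81, 112, 139, 157, 164, 156, 160, 170, 155, 150, 138, 107, 79, 79, 84, 86, 77, 69, 68, 66, 61, 36, 5]
234 [110, 119, 147, 95, 79, 83, 62, 11, 0, 0, 1, 4, 5, 0, 8, 11, 2, 10, 5, 11, 1, 9, 9, 11, 9, 7, 8, 12]
[0.5219 0.307  0.084 ]
[0.5135 0.2763 0.084 ]
251 [[395.8, 193.2], [393.6, 219.5]]
257 [[397.7, 193.1], [398.2, 219.4]]
```

View pics/c5.png

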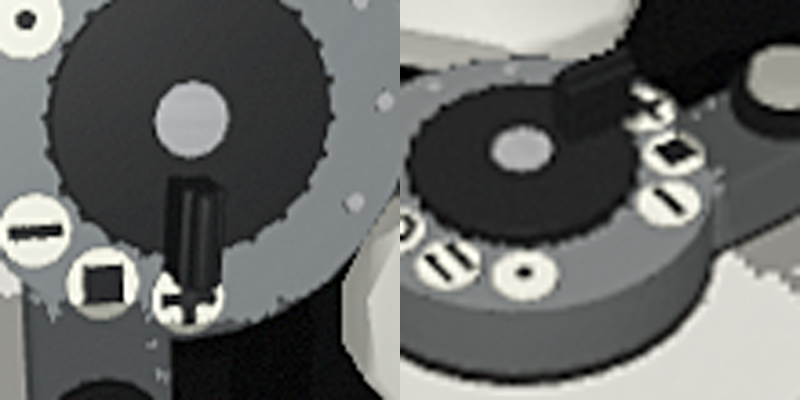

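Measured tab direction is about 252°, matching the tool angle of 251.9°. The target is about 256.8°, so I'll go back and push 5° more.

Call:
play_rows([
  [0,0,0,0,0,-10.5],
  [0,0,0,0,0,-10.5],
  [0,0,0,0,0,-10.5],
  [0,0,0,0,0,-10.5],
  [0,0,0,0,0,-10.5],
])

```text
time_s: 9.88
position: [0.4373, 0.3174, 0.3226]
orientation: [[-0.572, 0.82, 0.0], [0.82, 0.572, 0.0], [0.0, 0.0, -1.0]]
force: [-0.0, -0.2, -0.3]
gripper_width: 0.0003
```

Call:
play_rows([
  [0,0,0,0,0,-10.5],
  [0,0,0,0,0,-10.5],
  [0,0,0,0,0,-10.5],
  [0,0,0.06,0,0,-6],
  [0,0,0.06,0,0,0],
])

```text
time_s: 10.5
position: [0.438, 0.3176, 0.2015]
orientation: [[-0.951, 0.308, 0.001], [0.308, 0.951, 0.002], [-0.001, 0.002, -1.0]]
force: [1.1, 0.2, 0.1]
gripper_width: 0.0003
```

Call:
play_rows([
  [-0.02,0,0.06,0,0,0],
  [-0.02,0,0.06,0,0,0],
  [0,0,0.02,0,0,0],
  [-0.01,0,0,0,0,0],
  [-0.01,0,0,0,0,0],
])

```text
time_s: 11.12
position: [0.4953, 0.3003, 0.0663]
orientation: [[-0.951, 0.309, 0.003], [0.309, 0.951, 0.002], [-0.002, 0.003, -1.0]]
force: [0.8, 0.6, 0.1]
gripper_width: 0.0004
```

```bash
python3 - <<'E'
from h import *
st=env.read_state(); p=st["position"]; th=np.degrees(np.arctan2(st["orientation"][1,1],st["orientation"][0,1])); print(p,th,st["qpos"].round(2),st["force"])
for f in (251.9,256.8): print(f,rows(p[:2],th,[(centre(f,f-180,.034),f-180)]))
print("was at end of push", (np.array([.5028,.2946])-AX)@e(341.9),(np.array([.5028,.2946])-AX)@e(251.9))
E
```

```text
[0.49534854 0.30033881 0.06631107] 72.02008596273616 [ 0.21  0.9  -1.15  1.84  0.95  1.08 -0.06] [0.82164827 0.59832937 0.14038511]
251.9 [[-0.0096, -0.0018, 0, 0, 0, np.float64(0.1)]]
256.8 [[-0.0126, -0.0031, 0, 0, 0, np.float64(-4.8)]]
was at end of push -0.017283055731014615 0.03531707780378555
```

Call:
play_rows([
  [-0.007,-0.002,0.003,0,0,0],
  [-0.003,-0.001,0,0,0,-2.4],
  [-0.002,0,0,0,0,-2.4],
  [-0.0005,0,0,0,0,0],
  [0,0,0,0,0,0],
])

```text
time_s: 11.75
position: [0.5049, 0.2926, 0.0614]
orientation: [[-0.973, 0.23, 0.0], [0.23, 0.973, 0.001], [-0.0, 0.001, -1.0]]
force: [-2.9, 1.3, 2.6]
gripper_width: 0.0003
```

```bash
python3 - <<'E'
from h import *
st=env.read_state(); p=st["position"]; th=np.degrees(np.arctan2(st["orientation"][1,1],st["orientation"][0,1])); print(p,th,st["force"])
for f in (256.8,): print(f,rows(p[:2],th,[(centre(f,f-180,.034),f-180)]), (p[:2]-AX)@e(f+90))
E
```

```text
[0.50491828 0.29259807 0.06141351] 76.72522943225016 [-2.87370703  1.32201634  2.64550522]
256.8 [[-0.0012, 0.0012, 0, 0, 0, np.float64(-0.1)]] -0.017717115375667922
```

Call:
play_rows([
  [-0.0006,0,0,0,0,0],
  [0,0,0,0,0,0],
])

```text
time_s: 12.0
position: [0.5051, 0.2925, 0.0609]
orientation: [[-0.973, 0.229, -0.0], [0.229, 0.973, 0.001], [0.001, 0.0, -1.0]]
force: [-5.3, 2.2, 2.8]
gripper_width: 0.0004
```

Call:
play_rows([
  [0.015,0,0,0,0,0],
  [0.015,0,-0.02,0,0,0],
  [0.02,0,-0.06,0,0,0],
  [0.02,0,-0.06,0,0,0],
  [0,0,-0.06,0,0,0],
])

```text
time_s: 12.62
position: [0.4354, 0.3087, 0.2622]
orientation: [[-0.974, 0.225, 0.002], [0.225, 0.974, -0.001], [-0.002, -0.001, -1.0]]
force: [1.5, -0.2, 0.3]
gripper_width: 0.0008
```

Call:
play_rows([
  [0,0,-0.06,0,0,10.5],
  [0,0,0,0,0,10.5],
  [0,0,0,0,0,10.5],
  [0,0,0,0,0,10.5],
  [0,0,0,0,0,10.5],
])

```text
time_s: 13.25
position: [0.4369, 0.3083, 0.3203]
orientation: [[-0.406, 0.914, 0.002], [0.914, 0.406, -0.001], [-0.001, 0.001, -1.0]]
force: [0.1, -0.1, 0.0]
gripper_width: 0.0005
```

Call:
play_rows([
  [0,0,0,0,0,10.5],
  [0,0,0,0,0,10.5],
  [0,0,0,0,0,10.5],
  [0,0,0,0,0,10.5],
  [0,0,0,0,0,0],
])

```text
time_s: 13.88
position: [0.4371, 0.3084, 0.3203]
orientation: [[0.302, 0.953, 0.002], [0.953, -0.302, -0.001], [-0.0, 0.002, -1.0]]
force: [-0.0, 0.6, -0.2]
gripper_width: 0.0006
```

```bash
python3 - <<'E'
from h import *
s=snap("wrist","w6"); t=snap("scene","s6"); print(env.read_state()["position"])
x=fitbase(s,(.5302,.3228,-.2287)); c=proj(s,(*AX,.05)); print(c)
u,v=c.astype(int); o=(u-55,v-40); print(o)
a=cv2.resize(s["frame"][v-40:v+70,u-55:u+55],(550,550),interpolation=cv2.INTER_CUBIC); b=cv2.resize(t["frame"][275:325,305:355],(250,250),interpolation=cv2.INTER_CUBIC)
im=np.zeros((550,800,3),np.uint8); im[:,:550]=a; im[:250,550:]=b; cv2.imwrite("pics/c6.png",im[:,:,::-1])
g=s["frame"].astype(int).sum(2)//3
for r in range(v+18,v+50,3): print(r,g[r,u-10:u+16].tolist())
print(u-10)
for phi in (251,257):
  print(phi,[proj(s,(*(AX+r*e(phi)),z)).round(1).tolist() for r,z in((.02,.084),(.05,.084))])
E
```

```text
[0.43737817 0.30826468 0.3198532 ]
n 6 fit [ 0.5305  0.3217 -0.243 ] res mm [ 0.1 -0.1  0.1  0.  -0.1 -0.2  0.  -0.1 -0.3  0.6  0.3 -0.1]
[389.1527345 163.9411363]
(np.int64(334), np.int64(123))
181 [50, 49, 54, 51, 52, 52, 46, 39, 38, 36, 40, 38, 32, 28, 31, 28, 23, 28, 40, 47, 51, 49, 50, 50, 49, 50]
184 [50, 51, 53, 52, 52, 53, 23, 20, 21, 23, 20, 26, 26, 30, 26, 24, 22, 23, 26, 28, 31, 35, 41, 49, 47, 48]
187 [49, 50, 50, 50, 52, 53, 24, 16, 19, 17, 27, 64, 63, 27, 25, 45, 60, 48, 37, 37, 34, 45, 38, 46, 48, 45]
190 [50, 51, 49, 50, 51, 55, 26, 18, 20, 21, 27, 60, 60, 24, 27, 42, 61, 54, 38, 34, 31, 45, 36, 47, 44, 46]
193 [50, 49, 47, 49, 50, 50, 31, 20, 17, 17, 25, 58, 59, 23, 26, 37, 58, 53, 40, 35, 29, 48, 35, 46, 47, 45]
196 [46, 48, 47, 46, 48, 53, 28, 19, 21, 17, 24, 54, 58, 28, 26, 36, 54, 52, 42, 35, 29, 45, 36, 43, 47, 42]
199 [47, 47, 49, 49, 47, 49, 39, 20, 20, 20, 21, 52, 55, 28, 26, 35, 50, 50, 40, 35, 30, 42, 32, 37, 30, 62]
202 [38, 36, 40, 39, 38, 40, 27, 17, 17, 20, 18, 51, 54, 28, 20, 35, 48, 50, 41, 36, 35, 37, 39, 131, 140, 137]
205 [118, 129, 124, 140, 141, 148, 81, 22, 17, 20, 20, 44, 53, 31, 26, 35, 43, 48, 42, 35, 33, 40, 27, 139, 138, 135]
208 [135, 132, 125, 144, 206, 240, 228, 211, 92, 4, 14, 42, 53, 36, 26, 33, 41, 48, 43, 34, 32, 32, 24, 140, 139, 134]
211 [126, 136, 236, 238, 234, 234, 237, 250, 167, 42, 7, 34, 43, 21, 3, 11, 28, 33, 25, 14, 48, 57, 96, 136, 136, 134]
379
251 [[393.6, 185.7], [391.2, 212.6]]
257 [[395.5, 185.6], [395.9, 212.4]]
```

View pics/c6.png

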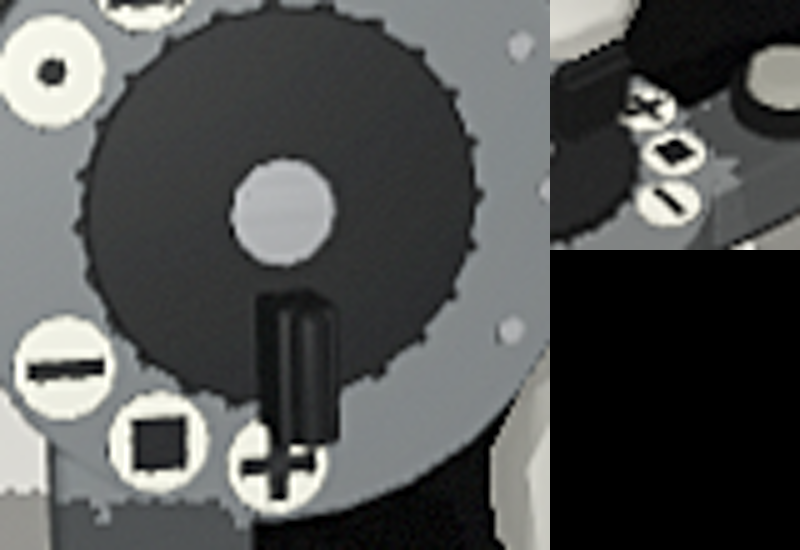

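The tab's ridge direction measures about 256.8°, against a cross bearing of 256.1–256.9°, so the dial is aligned within about 1°. Next is the key, at about (0.474, 0.220). I'll turn the gripper so its body stays clear of the tab and the microscope.

Call:
play_rows([
  [0,0,0,0,0,-10.6],
  [0,0,0,0,0,-10.6],
  [0,0,0,0,0,-10.6],
  [0,0,0,0,0,-10.6],
  [0,0,0,0,0,-10.6],
])

```text
time_s: 14.6
position: [0.4378, 0.308, 0.3195]
orientation: [[-0.585, 0.811, 0.0], [0.811, 0.585, 0.0], [0.0, 0.0, -1.0]]
force: [0.4, 0.5, -1.0]
gripper_width: 0.0003
```

Call:
play_rows([
  [0,0,0,0,0,-10.6],
  [0,0,0,0,0,-10.6],
  [0,0,0,0,0,-10.6],
  [0,0,0,0,0,-10.6],
  [0,0,0,0,0,-10.6],
])

```text
time_s: 15.22
position: [0.4379, 0.3079, 0.3195]
orientation: [[-1.0, 0.021, -0.0], [0.021, 1.0, 0.001], [0.0, 0.001, -1.0]]
force: [0.0, 0.9, 0.3]
gripper_width: 0.0008
```

Call:
play_rows([
  [0,0,0,0,0,-10.6],
  [0,0,0,0,0,-10.6],
  [0,0,0,0,0,0],
])

```text
time_s: 15.6
position: [0.4379, 0.3079, 0.3194]
orientation: [[-0.943, -0.333, -0.0], [-0.333, 0.943, 0.001], [0.0, 0.001, -1.0]]
force: [0.5, 0.7, 0.6]
gripper_width: 0.0003
```

```bash
python3 - <<'E'
from h import *
st=env.read_state(); p=st["position"]; th=np.degrees(np.arctan2(st["orientation"][1,1],st["orientation"][0,1])); print(p,th,st["qpos"].round(2))
for r in rows(p[:2],th,[(np.array([.435,.22]),th),(np.array([.473,.22]),th)]): print(r)
E
```

```text
[0.43794932 0.30792113 0.31943698] 109.47220044991886 [ 0.39  0.62 -1.51  1.71  0.63  1.42  0.7 ]
[0.0321, -0.0819, 0, 0, 0, np.float64(-0.0)]
[-0.0358, -0.0127, 0, 0, 0, np.float64(-0.0)]
```

Call:
play_rows([
  [0.016,-0.041,0.02,0,0,0],
  [0.016,-0.041,0.04,0,0,0],
  [-0.018,-0.0065,0.05,0,0,0],
  [-0.018,-0.006,0.05,0,0,0],
  [0,0,0.05,0,0,0],
])

```text
time_s: 16.23
position: [0.4752, 0.2195, 0.108]
orientation: [[-0.945, -0.327, 0.001], [-0.327, 0.945, 0.001], [-0.001, 0.0, -1.0]]
force: [-0.6, 0.5, 0.5]
gripper_width: 0.0002
```

Call:
play_rows([
  [0,0,0.03,0,0,0],
  [0,0,0,0,0,0],
  [0,0,0,0,0,0],
])

```text
time_s: 16.6
position: [0.4739, 0.221, 0.0807]
orientation: [[-0.943, -0.332, 0.001], [-0.332, 0.943, 0.001], [-0.002, 0.001, -1.0]]
force: [-0.2, -0.9, 0.3]
gripper_width: 0.0002
```

```bash
python3 - <<'E'
from h import *
t=snap("scene","s7"); st=env.read_state(); print(st["position"],st["force"])
cv2.imwrite("pics/c7.png",cv2.resize(t["frame"][100:360,200:460],(600,600))[:,:,::-1])
E
```

```text
[0.47417902 0.22101538 0.08096076] [-0.04739042  0.68695658  0.24548864]
```

View pics/c7.png

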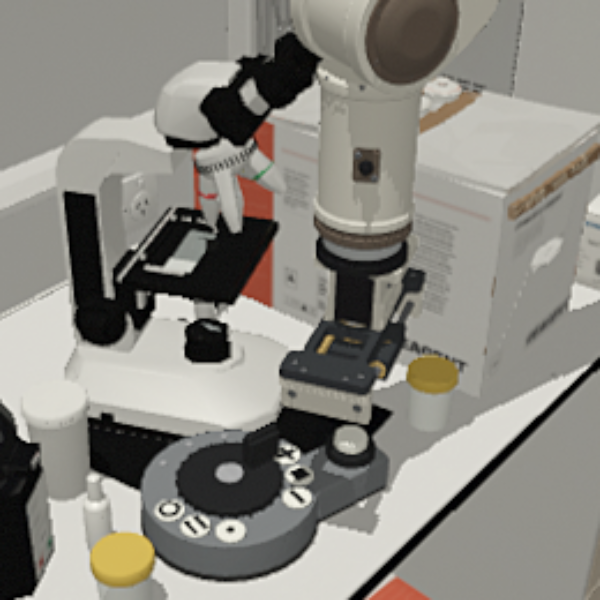

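The fingers are right over the key by kinematics, nothing is touching, and the tab still points at the cross. Pressing.

Call:
play_rows([
  [0,0,0.01,0,0,0],
  [0,0,0.008,0,0,0],
  [0,0,0.004,0,0,0],
  [0,0,0.002,0,0,0],
  [0,0,0,0,0,0],
])

```text
time_s: 17.27
position: [0.4736, 0.2199, 0.0555]
orientation: [[-0.943, -0.333, 0.0], [-0.333, 0.943, -0.001], [-0.0, -0.001, -1.0]]
force: [0.2, -1.2, 3.3]
gripper_width: 0.0006
```

Call:
play_rows([
  [0,0,0.001,0,0,0],
  [0,0,0.0007,0,0,0],
  [0,0,0,0,0,0],
])

```text
time_s: 17.65
position: [0.4736, 0.22, 0.055]
orientation: [[-0.943, -0.333, 0.001], [-0.333, 0.943, -0.002], [-0.001, -0.002, -1.0]]
force: [-2.1, -5.1, 16.9]
gripper_width: 0.0004
```

Force jumped to 17 N at z = 0.055, so the key is at its bottom stop. Now retreating.

Call:
play_rows([
  [0,0,-0.006,0,0,0],
  [0,0,-0.02,0,0,0],
  [0,0,-0.05,0,0,0],
  [0.02,0,-0.05,0,0,0],
  [0.02,0,-0.05,0,0,0],
])

```text
time_s: 18.27
position: [0.4345, 0.2074, 0.2317]
orientation: [[-0.943, -0.334, -0.0], [-0.334, 0.943, 0.001], [0.0, 0.001, -1.0]]
force: [1.2, -0.3, 0.3]
gripper_width: 0.0005
```

Call:
play_rows([
  [0.02,-0.02,-0.04,0,0,0],
  [0.0,-0.04,-0.02,0,0,0],
  [0,-0.05,0,0,0,0],
  [0,-0.05,0,0,0,0],
  [0,0,0,0,0,0],
])

```text
time_s: 18.9
position: [0.4708, 0.0455, 0.2896]
orientation: [[-0.945, -0.326, -0.001], [-0.326, 0.945, 0.0], [0.001, 0.0, -1.0]]
force: [-0.2, -0.1, -0.7]
gripper_width: 0.0008
```

```bash
python3 - <<'E'
from h import *
t=snap("scene","s8"); st=env.read_state(); print(st["position"],st["force"],st["time_s"])
o=np.load("pics/scene0.npz")["frame"]
im=np.hstack([cv2.resize(t["frame"][200:360,200:440],(480,320)),cv2.resize(t["frame"][275:325,305:355],(320,320),interpolation=cv2.INTER_CUBIC)])
cv2.imwrite("pics/c8.png",im[:,:,::-1])
d=cv2.absdiff(o,t["frame"]).max(2); d=cv2.morphologyEx((d>40).astype(np.uint8),cv2.MORPH_OPEN,np.ones((3,3)))
n,l,s,c=cv2.connectedComponentsWithStats(d); print([(s[i].tolist()) for i in range(1,n) if s[i,4]>15])
E
```

```text
[0.46996282 0.04825619 0.28981911] [-0.13420669  1.25491851  0.67899774] 18.95
[[435, 0, 14, 32, 322], [606, 0, 6, 3, 16], [408, 15, 12, 17, 184], [594, 24, 9, 8, 52], [401, 42, 43, 12, 285], [399, 53, 44, 29, 772], [591, 54, 32, 18, 398], [590, 77, 4, 6, 22], [571, 81, 48, 55, 1134], [385, 85, 50, 49, 1244], [432, 97, 9, 8, 67], [385, 134, 19, 10, 97], [403, 138, 20, 24, 280], [633, 179, 7, 17, 55], [431, 234, 47, 19, 604], [396, 269, 18, 9, 109], [306, 285, 15, 13, 119], [583, 297, 10, 9, 63], [301, 301, 4, 7, 27]]
```

```bash
python3 - <<'E'
from h import *
a=np.load("pics/s6.npz")["frame"];b=np.load("pics/s8.npz")["frame"];w=np.load("pics/s4.npz")["frame"]; r=np.s_[278:312,295:345]
for x,y in((a,b),(w,b)): d=cv2.absdiff(x[r],y[r]).max(2); print(d.max(),(d>40).sum(),d.mean())
d=cv2.absdiff(a[280:305,338:368],b[280:305,338:368]).max(2); print("key",d.mean(),(d>40).sum())
env.sign_off()
E
```

```text
65 103 6.324117647058824
169 207 11.83764705882353
key 30.718666666666667 274
the job is handed in; nothing more can be done
```

I pushed the dial's tab round to the cross marker, pressed the read key fully down, let it come back up, and handed the job in at about 19 s of the 45 s allowed.

- **Dial:** I pushed the tab with the shut fingers, without gripping, first to about 252° in the world frame and then about 5° more. In the wrist picture after the second push the ridge measured about 256.8°. The cross bearing was 256.9° from the first fit and 256.1° from the later one, so the tab is on the cross to within about 1°.
- **Key:** I pressed it once, only after the dial was set. The fingers went to z = 0.055 m, and the force rose from 3 N to about 17 N at the stop.
- **Key back up:** the last scene picture matches the starting picture at the key. It differs from the picture taken just before the press; I took that difference to be the arm's shadow but did not confirm it.
- **Other things:** comparing the last scene picture with the first showed no change at the pots or bottle themselves. One small change beside `pot_b` looks like the gripper's shadow. The timer and carton showed no change that I could separate from the arm's movement.
- **Weaker checks:** the picture limit was reached, so the final look was by pixel differences only. The tab area also differed slightly from the picture before the press (103 pixels), which I put down to shadow. I did not measure the tab angle again after the press, though nothing went near the tab then.

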